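Close the draught cover and tare the jeweller's scale

ROBOT

A 7-joint arm with a two-finger parallel gripper is mounted at the origin on the work surface. World frame = base frame: x ahead of the robot, y to its left, z up, the work surface at z = 0. Lengths are in m, angles in rad, forces in N, time in s.
With the tool pointing down it reaches from about 0.35 to 0.9 m from the base axis. Payload 19.9 kg.
Tool frame: the origin (TCP) lies at the very end of the fingers, on their centre line; the grasp point (between the pads) lies 19 mm behind it; z points along the fingers, y is the line along which they close (so a half turn about z gives the same grasp; the last joint's range is limited). The gripper opens to 85 mm and grips with 20 to 120 N. Pads are 22 mm wide; open, the fingers measure 114 mm over their backs; the gripper's body (76 mm by 85 mm) begins 54 mm behind the grasp point. The pads swing forward as they close: fully open they stand 13 mm farther back than shut.
Start: joints at [-1.244, 0.417, -0.01, 1.614, 0.005, 1.111, -0.053], TCP at [0.225, 0.583, 0.231] pointing down, gripper open.
Joint ranges: [-2.81, 2.81], [-0.39, 2.02], [-1.27, 1.25], [0.06, 2.57], [-1.19, 4.33], [0.19, 2], [-2.82, 2.82]. Speed limits (rad/s): [1.89, 1.89, 2.39, 2.39, 3.01, 3.01, 3.01].

INTERFACE

Orientations are given as a unit quaternion [x, y, z, w].
In Python, from station import sensors, cams, job_done gives the robot as it stands.
- The arm moves only by the shell command python3 -m handwheel 'ROWS' [FORCE]. ROWS is JSON, a list of rows, each a list of 3 entries, a list of its own where there are three numbers: the shift along the world's x, y, z normalised to -1 to 1, where 1 is 50 cm, then the turn, a rotation vector about the world's x, y, z normalised to -1 to 1, where 1 is 45 degrees, then the finger opening in mm, from 0 to 85.4. A call has 1 to 10 rows; each row shifts and turns the commanded pose from where the row before left it; what a row does not reach is not made up. A row lasts 1/10 s, in which the tool goes at most 50 mm and 8.59 degrees, less where a joint would pass 70% of its speed; a pose out of reach is approached as far as the arm can. A call with a number of a shift or a turn outside -1 to 1 is refused whole. A call with a gripper value outside its range is refused whole. The fingers move at their own pace and stop on an object; FORCE is the grip in N (left out, the last holds). Time passes only in rows, so rows that do not move let the fingers close. It gives the time, the measured TCP pose, the force, the opening and the grip force at its end, in the units of the state.
- sensors.get_obs(): the state, without advancing time (a new reading comes with each control period).
- cams.snapshot(name): name is "scene" or "side" or "wrist"; returns the picture (384x512x3 uint8, red, green, blue); there is no depth.
- cams.camera_info(name): a dict with "K" (3x3 intrinsics, pixels), "position" and "orientation" of the camera in the world. Camera axes: x right, y down, z forward; pixel columns grow to the right and rows downward; lengths in m; the calibration is good to about 2 mm. A picture is of the moment at which its call begins: read the wrist's pose just before it. camera_info takes no time and is no camera call; for the wrist camera it gives the pose at the moment of the call.
- job_done(): hands the job in; it is judged then, once.
The state is a dict: "clock": time; "q": joint angles; "dq": joint speeds; "joint_efforts": joint torques, N m; "ee_pos": TCP position; "tool_rot": TCP orientation; "ft_force": force on the tool from outside, world axes, zero at the start; "wrist_torque": the same for the moment, N m; "gripper_width": opening from 0.0 (shut) to 1.0 (fully open); "gripper_force": force on a finger pad.
Only numpy, scipy, OpenCV 4.12 (cv2) and the standard library are available. Lean on these libraries where they do the work, as an engineer would, in place of code of your own. Each camera call takes 0.05 s, during which the arm holds its last target. There are 200 camera calls.

TASK

Get the jeweller's scale ready to weigh into the dish: with the fingertips, push the sliding draught cover fully shut, and after that gently press the oblong tare key all the way down, let it come back up, and withdraw. Do not press the round or the square key, and do not disturb the dish on the pan or the things standing round the scale; nothing is to be picked up.

Things in the scene. Friction and masses are not known exactly. Their poses are not given: they have to be found in the camera images.
- scale: Grey bench scale fixed to the table, 240 (x) x 160 (y) x 40 mm high. Origin: centre of its underside. Its x axis points from the key end (near the robot) to the pan end, y to the left, z up. On its top, at the front, three keys stand in a row along y, 46 mm apart, at x = -88 mm; which key is in which place (y = -46, 0, +46) differs. Behind them: a flat display, then the draught shield.
- shield (a point): Centre of the top opening of the draught shield, at x = 50, y = 0 mm in the scale's frame, 80 mm above the table; axes as the scale's. The shield is a fixed clear-walled box, aluminium frame, 130 (x) x 140 (y) x 40 mm high, round a steel pan 84 mm across whose top is 46 mm above the table. The sliding cover closes the opening.
- cover (a joint): Opening of the sliding cover in m: 0 fully shut (end stop), up to 0.08 open. Opens along the scale's +y (left), is pushed along -y to shut. Starts at 0.045 to 0.075, slides at about 1.5 to 3 N, stays where left. Cover: clear pane in an aluminium frame, 130 (x) x 140 (y) x 6 mm, top 86 mm above the table, on the shield; open, it overhangs the shield's left side.
- cover_lug (a point): Push lug on the cover: the point is at the top edge (101 mm above the table), mid-length, of its upright face, which looks along the scale's +y, is 60 mm long along x and 15 mm tall. Towards -y the lug falls away as a ramp 30 mm long; to the left of the face the cover goes on for only 6 mm. Push the face along -y to shut. When shut the point is at x = 50, y = 64 mm in the scale's frame.
- tare_key (a joint): Travel of the tare key in m: 0 is up, 0.005 is fully down. A spring returns it; it starts to move at about 0.7 N and is fully down at about 4.2 N.
- tare_top (a point): Centre of the top face of the tare key: the only oblong key, 32 mm along the scale's x by 14 mm along y, white. Its top is 52 mm above the table when up; it stands 10 mm proud of a black bezel 40 x 34 mm. Axes as the scale's.
- units_key (a joint): Travel of the round key, which is not to be pressed, in m: 0 up, 0.005 down; same spring.
- units_top (a point): Centre of the top face of the round key, 20 mm across, white, 52 mm above the table.
- power_key (a joint): Travel of the square key, which is not to be pressed, in m: 0 up, 0.005 down; same spring.
- power_top (a point): Centre of the top face of the square key, 17 x 17 mm, white, 52 mm above the table.
- tare_bezel: The black bezel plate and the tare key it carries, fixed to the scale; origin at the plate's underside (40 mm above the table), under the key's centre.
- dish: Loose steel dish standing on the pan inside the shield, 50 mm across, 18 mm high; origin: centre of its underside. It stays there.
- jar: Loose amber glass jar with a black lid, 48 mm across, 55 mm high, standing on the table near one front side of the scale; origin: centre of its underside. Leave alone.
- ring_cone: Loose wooden ring cone, foot 52 mm across, 75 mm high, standing on the table near the other front side of the scale; origin: centre of its underside. Leave alone.
- file: Loose file lying on the table to the right of the scale, about 170 mm long with a wooden handle 22 mm wide and 18 mm high; origin: underside, near mid-length. Leave alone.

How it is judged:
On the way, in this order (a step that is already met when the one before it is completed fails the run):
1. the draught cover is pushed fully shut (value of joint cover below 0.004 m), for 0.2 s.
2. the tare key is pressed all the way down by the fingers (value of joint tare_key above 0.004 m and contact force between the fingers and tare_bezel above 0.5 N and value of joint cover below 0.006 m), for 0.1 s.
3. the tare key is let up again (value of joint tare_key below 0.001 m), for 0.2 s.
At the end, for the whole second after the job is handed in: The cover is shut to within 6 mm, all three keys are up (within 1 mm), the dish is within 10 mm of where it stood on the pan, and the jar, ring cone and file are within 15 mm of where they were, upright things upright (value of joint cover below 0.006 m and value of joint each of tare_key, units_key, power_key below 0.001 m and distance of dish from where it was at the start of the episode below 0.01 m and angle between each of dish, jar, ring_cone's own z axis and vertical below 0.15 rad and distance of each of jar, ring_cone, file from where it was at the start of the episode below 0.015 m); the robot touches nothing.
It fails at once if the round or the square key is pressed (more than 1.5 mm) (value of joint any of units_key, power_key above 0.0015 m).
It fails at once if the tare key is pressed (more than 2 mm) while the cover is open (more than 10 mm) (value of joint tare_key above 0.002 m and value of joint cover above 0.01 m).
It fails at once if the tare key is pressed hard (over 30 N) (contact force between the fingers and tare_bezel above 30 N).
It fails at once if the dish is moved more than 10 mm or lifted (distance of dish from where it was at the start of the episode above 0.01 m).
It fails at once if the jar, ring cone or file is moved more than 15 mm or lifted (distance of any of jar, ring_cone, file from where it was at the start of the episode above 0.015 m).
It also fails if it takes over 35 s, if anything falls off the work surface, if the arm or the gripper's body presses on something with over 40 N, if the wrist force passes 120 N, or if a joint passes its speed limit or range.

## Working session

There is one attempt and no reset: what is moved stays moved. The work goes in short steps, Python scripts to look and compute and a shell command to move; the robot and the scene stay as the last step left them, time stands still between calls to the robot, and variables do not carry over. Pictures are saved under pics/ and viewed, at most 10 in all, crops included, and the job is handed in when it is done.

```bash
mkdir -p pics
python3 - <<'E'
from station import sensors,cams
import cv2,numpy as np
o=sensors.get_obs();print(o['clock'],o['ee_pos'],o['tool_rot'],o['gripper_width'],o['ft_force'])
for n in('scene','side'):
    i=cams.camera_info(n);print(n,np.round(i['K'],1).tolist(),i['position'],i['orientation'])
    cv2.imwrite(f'pics/{n}0.png',cv2.resize(cams.snapshot(n)[:,:,::-1],(800,600),interpolation=cv2.INTER_CUBIC))
E
```

```text
0.0 [0.22460218 0.58287022 0.23065226] [ 1.82867815e-01  9.83137311e-01 -6.20171556e-04 -7.03280496e-05] 1.0028739130658089 [-0.31026513  0.58947078 -0.4323152 ]
scene [[361.4, 0.0, 256.5], [0.0, 361.4, 194.6], [0.0, 0.0, 1.0]] [ 0.80010444 -0.37869475  0.7968371 ] [ 0.92383029  0.26541666 -0.07114619 -0.26651418]
side [[493.2, 0.0, 253.8], [0.0, 493.2, 190.9], [0.0, 0.0, 1.0]] [ 0.14665366 -0.70898125  0.56079012] [ 0.82946858 -0.23988957  0.12701544 -0.48816181]
```

View pics/scene0.png

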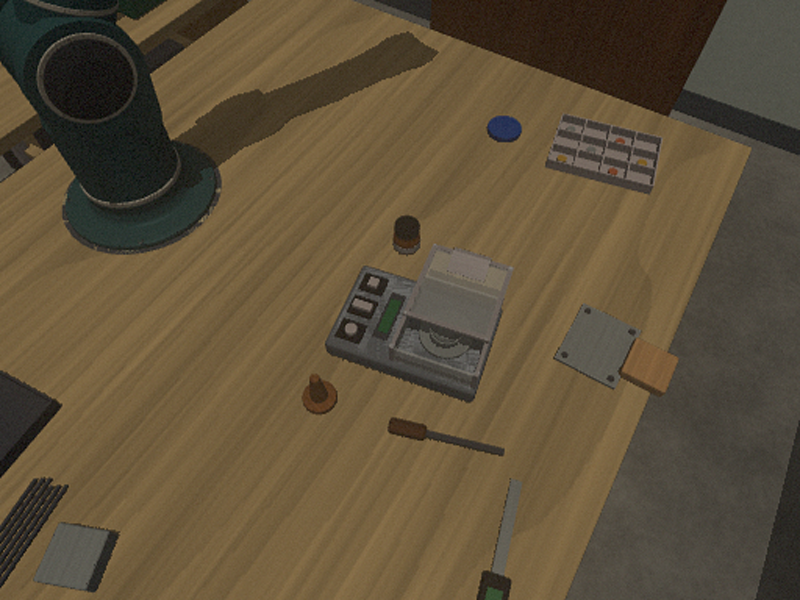

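View pics/side0.png

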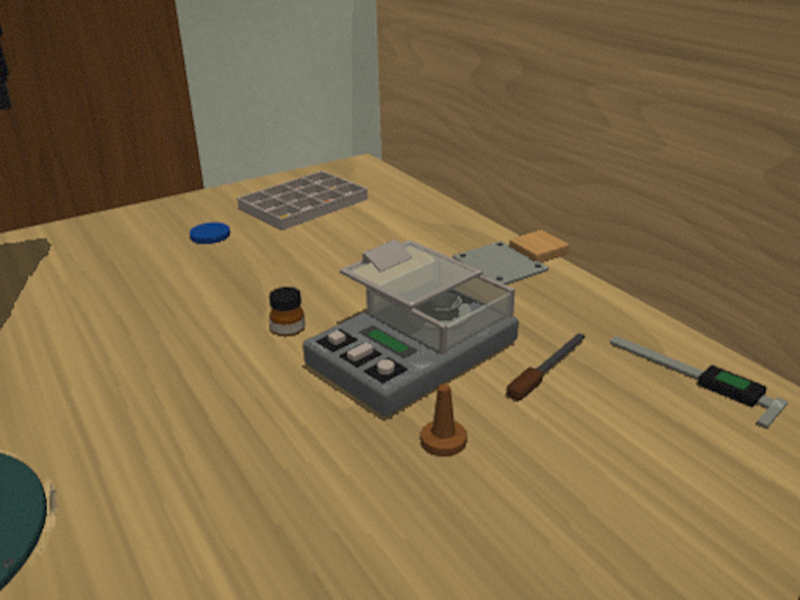

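The first views show that the keys from left to right are square, oblong and round, so the tare key is in the middle: scene (362,306), side (360,352). The lug is at scene (465,265), side (387,255). The jar is front-left and the cone front-right. I'll zoom in to measure.

Run:
```python
import cv2
from station import cams
for n,(x,y) in {'scene':(200,150),'side':(186,146)}.items():
    im=cams.snapshot(n)[:,:,::-1][y:y+112,x:x+150]
    cv2.imwrite(f'pics/{n}_c.png',cv2.resize(im,None,fx=5.3,fy=5.3,interpolation=cv2.INTER_CUBIC))
```

```text
(no output)
```

View pics/scene_c.png

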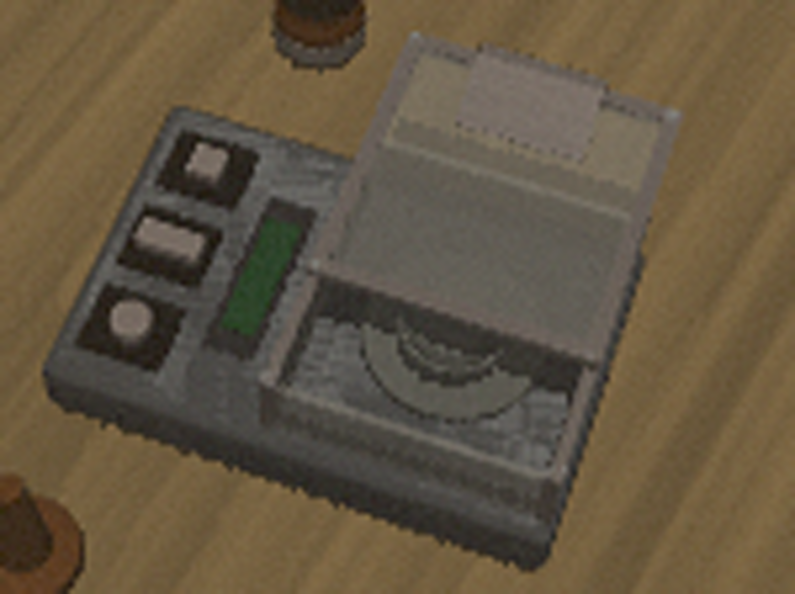

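View pics/side_c.png

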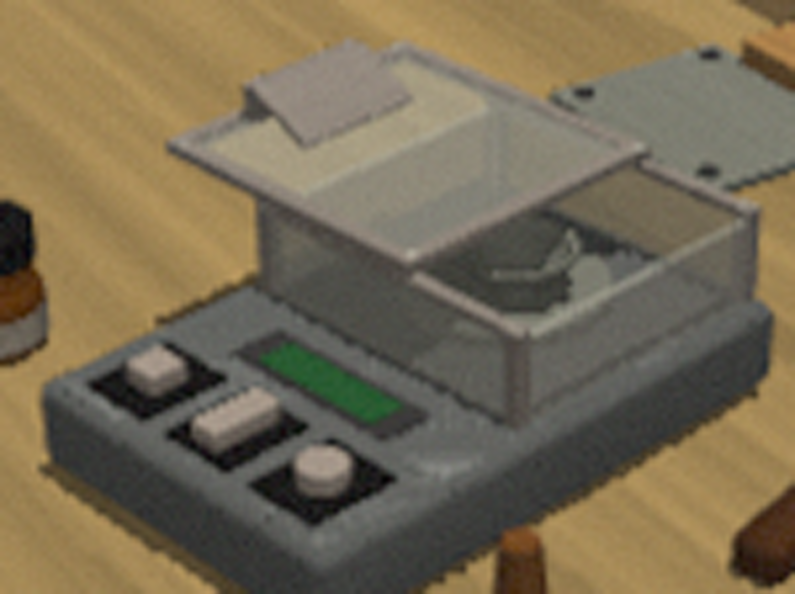

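The crops show these crop-pixel positions:

| Feature | Scene | Side |
|---|---|---|
| Square key | (207,158) | (155,362) |
| Oblong key | (171,234) | (234,412) |
| Round key | (131,319) | (324,463) |
| Lug edge | (480,48)–(605,82) | (247,92)–(350,42) |

The cover's corners are also clear in both.

```bash
cat > tri.py <<'E'
import numpy as np
from station import cams
from scipy.spatial.transform import Rotation as R
from scipy.optimize import least_squares
off={'scene':(200,150),'side':(186,146)}
def P(n):
    i=cams.camera_info(n);r=R.from_quat(i['orientation']).as_matrix().T
    return i['K']@np.c_[r,-r@np.array(i['position'])]
PM={n:P(n) for n in off}
def px(n,c): return (np.array(c)+.5)/5.3-.5+off[n]
def proj(n,X):
    h=PM[n]@np.append(X,1);return h[:2]/h[2]
def tri(a,b):
    f=lambda X:np.r_[proj('scene',X)-px('scene',a),proj('side',X)-px('side',b)]
    s=least_squares(f,[.6,0,.05]);return s.x,np.abs(s.fun).max()
E
python3 - <<'E'
from tri import *
pts={'sq':((207,158),(155,362),(-88,46,52)),'ob':((171,234),(234,412),(-88,0,52)),'rd':((131,319),(324,463),(-88,-46,52)),
'c_fl':((413,37),(172,147),(-15,70,86,1)),'c_bl':((677,115),(402,47),(115,70,86,1)),'c_br':((597,357),(643,150),(115,-70,86,1)),'c_fr':((315,265),(412,258),(-15,-70,86,1)),
'lug1':((480,48),(247,92),(20,64,101,1)),'lug2':((605,82),(350,42),(80,64,101,1)),'sh_fr':((268,383),(528,330),(-15,-70,80)),'sh_br':((555,475),(755,210),(115,-70,80))}
for k,(a,b,_) in pts.items():
    X,e=tri(a,b);print(k,np.round(X*1e3,1),round(e,2))
def model(p,m):
    m3=np.array(m[:3])/1e3
    if len(m)>3:m3=m3+[0,p[4],0]
    return R.from_euler('z',p[3]).apply(m3)+[p[0],p[1],p[2]]
def f(p):
    r=[]
    for a,b,m in pts.values():
        X=model(p,m);r+=list(proj('scene',X)-px('scene',a))+list(proj('side',X)-px('side',b))
    return r
s=least_squares(f,[.6,0,0,0,.06],loss='soft_l1');p=s.x;print('pose',p,'yawdeg',np.degrees(p[3]),np.round(s.fun,1) if 0 else np.abs(f(p)).max())
for n,m in {'tare':(-88,0,52),'lug':(50,64,101,1),'lugshut':(50,64,101)}.items():print(n,model(p,m).round(4))
E
```

```text
sq [498.6  35.6  49.7] 0.3
ob [507.5  -8.1  48.3] 0.37
rd [517.4 -54.9  49. ] 0.21
c_fl [556.  126.4  83.3] 0.22
c_bl [680.9 152.2  83.9] 0.06
c_br [708.2  19.   84.2] 0.49
c_fr [584.2  -7.2  87.1] 0.39
lug1 [590.6 126.3  98.4] 0.39
lug2 [647.8 139.6  99.8] 0.03
sh_fr [596.2 -64.1  81.2] 0.42
sh_br [718.6 -37.4  80. ] 0.74
pose [ 0.59433367  0.00884834 -0.00211508  0.20756202  0.05398638] yawdeg 11.89242754156065 2.0204241943190198
tare [ 0.5082 -0.0093  0.0499]
lug [0.6189 0.1346 0.0989]
lugshut [0.6301 0.0818 0.0989]
```

```bash
python3 -m handwheel '[[[0.05,-0.054,0],[0,0,0.1],0],[[0.05,-0.054,0],[0,0,0.1],0],[[0.05,-0.054,0],[0,0,0.1],0],[[0.05,-0.054,0],[0,0,0.1],0],[[0.05,-0.054,0],[0,0,0.1],0],[[0.05,-0.054,0],[0,0,0.1],0],[[0.05,-0.054,0],[0,0,0.133],0],[[0.05,-0.054,0],[0,0,0],0],[[0.05,-0.054,0],[0,0,0],0],[[0.05,-0.054,0],[0,0,0],0]]' 30
python3 -m handwheel '[[[0.05,-0.054,0],[0,0,0],0],[[0.05,-0.054,0],[0,0,0],0],[[0.05,-0.054,0],[0,0,0],0],[[0.05,-0.054,0],[0,0,0],0],[[0.05,-0.054,0],[0,0,0],0],[[0,0,0],[0,0,0],0],[[0,0,0],[0,0,0],0]]'
python3 - <<'E'
from station import sensors,cams
from scipy.spatial.transform import Rotation as R
import numpy as np
o=sensors.get_obs();r=R.from_quat(o['tool_rot']).as_matrix();print(o['clock'],o['ee_pos'],r.round(3).tolist(),o['ft_force'],o['gripper_width'])
E
```

```text
clock: 1.2
ee_pos: [0.4756, 0.3119, 0.2313]
tool_rot: [-0.104, 0.995, -0.0, 0.0]
ft_force: [0.9, 0.2, 0.6]
gripper_width: -0.0
gripper_force: 0.0
clock: 1.9
ee_pos: [0.5999, 0.1775, 0.2309]
tool_rot: [-0.103, 0.995, -0.0, -0.0]
ft_force: [-0.4, 0.4, 0.1]
gripper_width: 0.003
gripper_force: 0.0
1.9 [0.59992681 0.17747557 0.23087779] [[-0.979, -0.205, -0.0], [-0.205, 0.979, -0.0], [0.001, -0.0, -1.0]] [-0.43429322  0.40011834  0.14490018] 0.003026249187543743
```

```bash
python3 -m handwheel '[[[0.02,0,-0.06],[0,0,0],0],[[0,0,-0.06],[0,0,0],0],[[0,0,-0.06],[0,0,0],0],[[0,0,-0.05],[0,0,0],0],[[0,0,-0.048],[0,0,0],0],[[0,0,0],[0,0,0],0]]'
python3 - <<'E'
import cv2,numpy as np
from station import cams
n='side';x,y=186,126
im=cams.snapshot(n)[:,:,::-1][y:y+112,x:x+150]
b=cams.snapshot('scene')[:,:,::-1][140:252,200:350]
cv2.imwrite('pics/app.png',cv2.resize(np.vstack([im,b]),None,fx=2.67,fy=2.67,interpolation=cv2.INTER_CUBIC))
E
```

```text
clock: 2.5
ee_pos: [0.6074, 0.1789, 0.0894]
tool_rot: [-0.105, 0.995, -0.0, -0.002]
ft_force: [-0.3, 0.3, 0.7]
gripper_width: 0.003
gripper_force: 0.0
```

View pics/app.png

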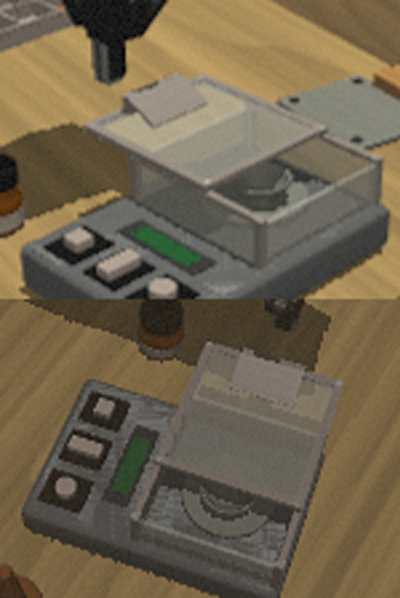

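The closed fingertips stand just left of the lug, at top (108,75) and bottom (285,320), with nothing touching. I'll push along the scale's -y, watching the force.

```bash
python3 -m handwheel '[[[0.002,0,0.005],[0,0,0],0],[[0.004,-0.02,0],[0,0,0],0],[[0.004,-0.02,0],[0,0,0],0],[[0.004,-0.02,0],[0,0,0],0],[[0.004,-0.02,0],[0,0,0],0],[[0.004,-0.02,0],[0,0,0],0]]'
python3 -m handwheel '[[[0.004,-0.02,0],[0,0,0],0],[[0.004,-0.02,0],[0,0,0],0]]'
```

```text
clock: 3.2
ee_pos: [0.621, 0.1272, 0.0949]
tool_rot: [-0.104, 0.995, 0.0, 0.0]
ft_force: [0.0, 2.5, 1.6]
gripper_width: -0.003
gripper_force: 0.9
clock: 3.4
ee_pos: [0.6249, 0.1074, 0.0948]
tool_rot: [-0.104, 0.995, 0.0, 0.0]
ft_force: [-0.5, 1.6, 1.2]
gripper_width: -0.001
gripper_force: 0.9
```

```bash
python3 -m handwheel '[[[0.001,-0.004,-0.005],[0,0,0],0],[[0.001,-0.006,0],[0,0,0],0],[[0.001,-0.006,0],[0,0,0],0]]'
python3 -m handwheel '[[[0.001,-0.006,0],[0,0,0],0]]'
python3 -m handwheel '[[[0.001,-0.006,0],[0,0,0],0]]'
```

```text
clock: 3.7
ee_pos: [0.6269, 0.0997, 0.0941]
tool_rot: [-0.104, 0.995, 0.0, 0.001]
ft_force: [-9.0, -0.5, 27.7]
gripper_width: 0.002
gripper_force: 14.7
clock: 3.8
ee_pos: [0.6274, 0.0968, 0.0941]
tool_rot: [-0.104, 0.995, 0.0, 0.001]
ft_force: [-8.9, -1.2, 26.5]
gripper_width: 0.001
gripper_force: 14.4
clock: 3.9
ee_pos: [0.628, 0.0937, 0.0941]
tool_rot: [-0.104, 0.995, 0.0, 0.001]
ft_force: [-8.4, -0.6, 26.3]
gripper_width: -0.006
gripper_force: 14.2
```

Run:
```python
import cv2,numpy as np
from station import cams
a=cams.snapshot('side')[:,:,::-1][126:216,216:336]
b=cams.snapshot('scene')[:,:,::-1][150:240,230:350]
cv2.imwrite('pics/push.png',cv2.resize(np.hstack([a,b]),None,fx=3.33,fy=3.33,interpolation=cv2.INTER_CUBIC))
```

```text
(no output)
```

View pics/push.png

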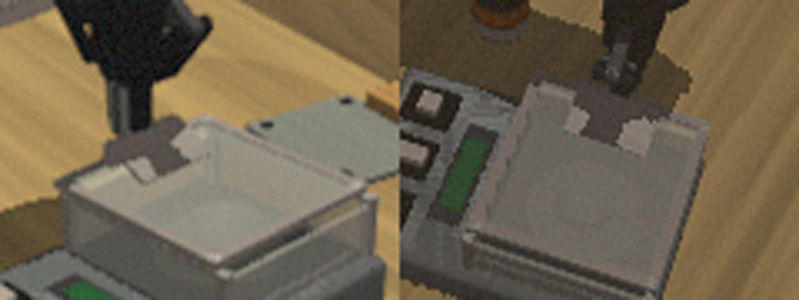

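The cover has followed the fingers and about 10 mm of opening remains (gap strip at left (300,240)). The fingertips are behind the lug but bear down on the cover's edge strip, so I'll ease up a little and go on pushing.

```bash
python3 -m handwheel '[[[0,0,0.005],[0,0,0],0],[[0.001,-0.004,0],[0,0,0],0]]'
python3 -m handwheel '[[[0.001,-0.006,0],[0,0,0],0],[[0.001,-0.006,0],[0,0,0],0]]'
```

```text
clock: 4.2
ee_pos: [0.6279, 0.0921, 0.095]
tool_rot: [-0.104, 0.995, 0.0, 0.0]
ft_force: [0.2, 2.2, 0.7]
gripper_width: 0.001
gripper_force: 0.7
clock: 4.4
ee_pos: [0.6289, 0.086, 0.0946]
tool_rot: [-0.104, 0.995, 0.0, 0.0]
ft_force: [0.5, 9.4, 1.7]
gripper_width: 0.001
gripper_force: 5.6
```

```bash
python3 -m handwheel '[[[0.001,-0.004,0],[0,0,0],0],[[0,0,0],[0,0,0],0]]'
python3 -m handwheel '[[[0.001,-0.004,0],[0,0,0],0],[[0,0,0],[0,0,0],0]]'
```

```text
clock: 4.6
ee_pos: [0.6289, 0.0859, 0.0946]
tool_rot: [-0.104, 0.995, 0.001, -0.0]
ft_force: [-1.9, 10.6, 3.5]
gripper_width: 0.002
gripper_force: 7.1
clock: 4.8
ee_pos: [0.629, 0.0857, 0.0946]
tool_rot: [-0.105, 0.994, 0.002, -0.0]
ft_force: [-5.7, 18.3, 5.3]
gripper_width: 0.001
gripper_force: 10.7
```

The position no longer changes while the force rises, so the cover is on its end stop. Next I back off, rise, and move above the tare key.

```bash
python3 -m handwheel '[[[-0.005,0.024,0],[0,0,0],0],[[-0.012,0.056,0],[0,0,0],0],[[0,0,0.06],[0,0,0],0],[[0,0,0.06],[0,0,0],0],[[0,0,0.04],[0,0,0],0],[[0,0,0],[0,0,0],0]]'
python3 -m handwheel '[[[-0.046,-0.055,0],[0,0,0],0],[[-0.046,-0.055,0],[0,0,0],0],[[-0.046,-0.055,0],[0,0,0],0],[[-0.046,-0.055,0],[0,0,0],0],[[-0.042,-0.05,0],[0,0,0],0],[[0,0,0],[0,0,0],0]]'
python3 - <<'E'
import cv2,numpy as np
from station import cams,sensors
a=cams.snapshot('side')[:,:,::-1][126:246,186:336]
b=cams.snapshot('scene')[:,:,::-1][140:260,200:350]
cv2.imwrite('pics/shut.png',cv2.resize(np.hstack([a,b]),None,fx=2.66,fy=2.66,interpolation=cv2.INTER_CUBIC))
print(sensors.get_obs()['ee_pos'],sensors.get_obs()['tool_rot'])
E
```

```text
clock: 5.4
ee_pos: [0.6224, 0.1221, 0.1774]
tool_rot: [-0.104, 0.995, 0.0, 0.002]
ft_force: [-0.3, 0.2, -0.3]
gripper_width: 0.0
gripper_force: 0.0
clock: 6.0
ee_pos: [0.5056, -0.0164, 0.1742]
tool_rot: [-0.102, 0.995, -0.0, -0.001]
ft_force: [0.1, 0.3, -0.6]
gripper_width: -0.001
gripper_force: 0.0
[ 0.50784593 -0.01327934  0.17440795] [-1.03202357e-01  9.94660353e-01 -9.30283632e-05 -2.16214401e-04]
```

View pics/shut.png

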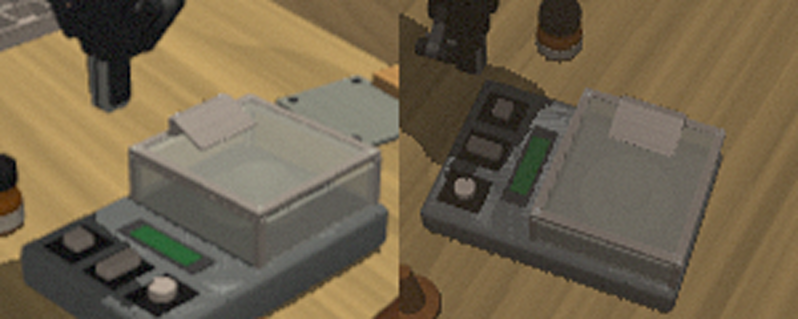

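The cover sits flush with the shield all round, and the things nearby have not moved. I descend to just above the tare key and check the alignment.

```bash
python3 -m handwheel '[[[0,0.008,-0.06],[0,0,0],0],[[0,0,-0.06],[0,0,0],0],[[0,0,-0.05],[0,0,0],0],[[0,0,-0.03],[0,0,0],0],[[0,0,0],[0,0,0],0],[[0,0,0],[0,0,0],0]]'
python3 - <<'E'
import cv2,numpy as np
from station import cams,sensors
a=cams.snapshot('side')[:,:,::-1][180:255,186:286]
b=cams.snapshot('scene')[:,:,::-1][150:225,195:295]
cv2.imwrite('pics/above.png',cv2.resize(np.hstack([a,b]),None,fx=4,fy=4,interpolation=cv2.INTER_CUBIC))
print(sensors.get_obs()['ee_pos'],sensors.get_obs()['ft_force'])
E
```

```text
clock: 6.7
ee_pos: [0.5085, -0.0084, 0.0748]
tool_rot: [-0.104, 0.995, -0.0, -0.0]
ft_force: [-0.2, 0.8, 0.1]
gripper_width: -0.0
gripper_force: 0.0
[ 0.50887663 -0.00853445  0.07552969] [0.67934174 0.69818163 0.58834865]
```

View pics/above.png

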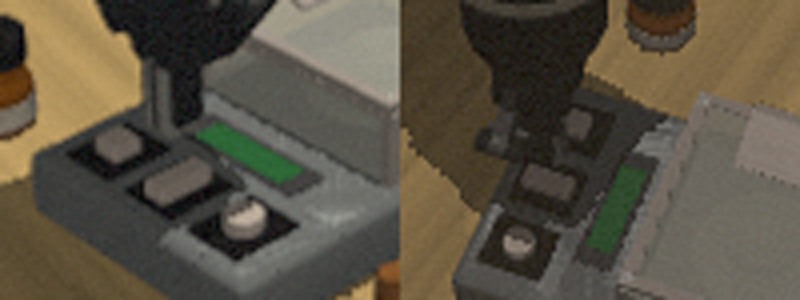

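The fingertips (side (178,130)) stand above the oblong key (side (178,180), scene (550,180)). I'll check the projection of the TCP against the picture.

Run:
```python
from tri import *
for z in (.0755,.050):
    X=[.5089,-.0085,z]
    print(z,(proj('side',X)-[186,180])*4,(proj('scene',X)-[195,150])*4+[400,0])
```

```text
0.0755 [174.33391911 123.48856061] [546.98846829 153.76208756]
0.05 [176.89104192 169.19471175] [548.99970158 176.55791502]
```

```bash
python3 -m handwheel '[[[0,0,-0.01],[0,0,0],0],[[0,0,-0.01],[0,0,0],0],[[0,0,-0.006],[0,0,0],0],[[0,0,0],[0,0,0],0]]'
python3 -m handwheel '[[[0,0,-0.004],[0,0,0],0],[[0,0,0],[0,0,0],0]]'
python3 -m handwheel '[[[0,0,-0.004],[0,0,0],0],[[0,0,0],[0,0,0],0]]'
```

```text
clock: 7.2
ee_pos: [0.5079, -0.0088, 0.0613]
tool_rot: [-0.104, 0.995, -0.0, -0.0]
ft_force: [0.2, -0.2, 0.1]
gripper_width: -0.0
gripper_force: 0.0
clock: 7.4
ee_pos: [0.5082, -0.0088, 0.0596]
tool_rot: [-0.104, 0.995, -0.0, -0.0]
ft_force: [0.0, -1.0, -0.9]
gripper_width: -0.001
gripper_force: 0.0
clock: 7.6
ee_pos: [0.5081, -0.0088, 0.0576]
tool_rot: [-0.104, 0.995, -0.0, -0.0]
ft_force: [-0.4, 0.9, -0.5]
gripper_width: -0.002
gripper_force: 0.0
```

```bash
python3 -m handwheel '[[[0,0,-0.004],[0,0,0],0],[[0,0,0],[0,0,0],0]]'
python3 -m handwheel '[[[0,0,-0.004],[0,0,0],0],[[0,0,0],[0,0,0],0]]'
python3 -m handwheel '[[[0,0,-0.004],[0,0,0],0],[[0,0,0],[0,0,0],0]]'
```

```text
clock: 7.8
ee_pos: [0.5081, -0.0088, 0.0555]
tool_rot: [-0.104, 0.995, -0.0, -0.0]
ft_force: [-0.7, 0.4, -0.1]
gripper_width: 0.002
gripper_force: 0.0
clock: 8.0
ee_pos: [0.5081, -0.0088, 0.0535]
tool_rot: [-0.104, 0.995, -0.0, -0.0]
ft_force: [-0.2, 0.7, 0.2]
gripper_width: 0.001
gripper_force: 0.0
clock: 8.2
ee_pos: [0.5081, -0.0088, 0.0515]
tool_rot: [-0.104, 0.995, -0.0, -0.0]
ft_force: [0.5, 0.2, 0.3]
gripper_width: -0.004
gripper_force: 0.0
```

```bash
python3 -m handwheel '[[[0,0,-0.004],[0,0,0],0],[[0,0,0],[0,0,0],0]]'
python3 -m handwheel '[[[0,0,-0.004],[0,0,0],0],[[0,0,0],[0,0,0],0]]'
python3 -m handwheel '[[[0,0,-0.002],[0,0,0],0],[[0,0,0],[0,0,0],0]]'
```

```text
clock: 8.4
ee_pos: [0.5082, -0.0088, 0.0496]
tool_rot: [-0.104, 0.995, -0.0, 0.0]
ft_force: [-0.6, 0.7, 0.5]
gripper_width: -0.0
gripper_force: 0.5
clock: 8.6
ee_pos: [0.5083, -0.0088, 0.0477]
tool_rot: [-0.104, 0.995, -0.0, 0.0]
ft_force: [-0.2, 0.2, 2.7]
gripper_width: 0.002
gripper_force: 1.2
clock: 8.8
ee_pos: [0.5083, -0.0088, 0.0468]
tool_rot: [-0.104, 0.995, -0.0, 0.0]
ft_force: [-0.1, -0.1, 3.4]
gripper_width: 0.0
gripper_force: 1.5
```

```bash
python3 -m handwheel '[[[0,0,-0.002],[0,0,0],0],[[0,0,0],[0,0,0],0]]'
python3 -m handwheel '[[[0,0,-0.002],[0,0,0],0],[[0,0,0],[0,0,0],0],[[0,0,0],[0,0,0],0]]'
```

```text
clock: 9.0
ee_pos: [0.5083, -0.0088, 0.0458]
tool_rot: [-0.104, 0.995, -0.0, 0.0]
ft_force: [0.3, -0.5, 4.1]
gripper_width: 0.003
gripper_force: 1.8
clock: 9.3
ee_pos: [0.5083, -0.0088, 0.045]
tool_rot: [-0.104, 0.995, -0.0, 0.0]
ft_force: [-2.0, -0.6, 9.3]
gripper_width: 0.0
gripper_force: 4.3
```

The key is at the bottom of its travel (9 N). Next I lift straight up, withdraw and check.

```bash
python3 -m handwheel '[[[0,0,0.01],[0,0,0],0],[[0,0,0.03],[0,0,0],0],[[0,0,0.08],[0,0,0],0],[[0,0,0.08],[0,0,0],0],[[0,0,0.08],[0,0,0],0],[[-0.04,0.08,0.02],[0,0,0],0],[[-0.04,0.08,0.02],[0,0,0],0],[[-0.04,0.08,0],[0,0,0],0],[[0,0,0],[0,0,0],0],[[0,0,0],[0,0,0],0]]'
python3 - <<'E'
import cv2,numpy as np
from station import cams,sensors
a=cams.snapshot('side')[:,:,::-1][136:296,150:390]
b=cams.snapshot('scene')[:,:,::-1][130:290,150:390]
cv2.imwrite('pics/end.png',cv2.resize(np.vstack([a,b]),None,fx=1.85,fy=1.85,interpolation=cv2.INTER_CUBIC))
E
```

```text
clock: 10.3
ee_pos: [0.4478, 0.1118, 0.2049]
tool_rot: [-0.105, 0.995, -0.0, 0.0]
ft_force: [-0.5, -0.3, 1.2]
gripper_width: -0.004
gripper_force: 0.0
```

View pics/end.png

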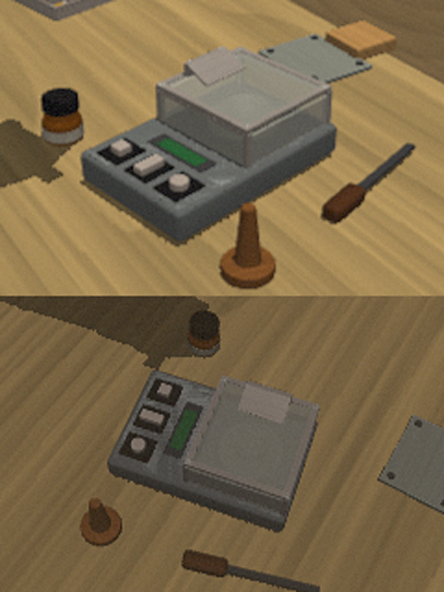

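The cover is shut, all three keys are up (top (120,148), (148,164), (179,182)), the jar, cone and file are where they were, and the arm is clear.

```bash
python3 -c "
from station import job_done
print(job_done())"
```

```text
the job is handed in; nothing more can be done
None
```

I pushed the draught cover shut to its end stop, pressed the tare key to the bottom (about 9 N) and let it back up, then withdrew clear and handed the job in at about 10 s; no verdict was returned.

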